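# Click-test the push switches in the slide rule drawer, lightest first

### The arm

A 6-joint arm with a two-finger parallel gripper is mounted at the origin on the work surface. World frame = base frame: x ahead of the robot, y to its left, z up, the work surface at z = 0. Lengths are in m, angles in degrees, forces in N, time in s.
With the tool pointing down it reaches from about 0.3 to 0.75 m from the base axis. Payload 8.5 kg.
Tool frame: the origin (TCP) lies at the very end of the fingers, on their centre line; the grasp point (between the pads) lies 19 mm behind it (env.grasp_offset is the distance from the TCP to the grasp point, in m); y points along the fingers, z is the direction in which the jaws open and shut, and the axes are right-handed (so a half turn about y gives the same grasp; the last joint's range is limited). The gripper opens to 85 mm and grips with 20 to 120 N. Pads are 22 mm wide; open, the fingers measure 114 mm over their backs; the gripper's body (76 mm by 85 mm) begins 54 mm behind the grasp point. The pads swing forward as they close: fully open they stand 13 mm farther back than shut.
Start: joints at [-82.981, 21.807, 74.336, -0, 83.858, -12.336], TCP at [0.182, -0.519, 0.231] pointing down, gripper open.
Joint ranges: [-178.18, 178.18], [-50.72, 133.34], [12.68, 142.11], [-81.47, 261.47], [9.98, 163.14], [-165.26, 165.26]. Speed limits (degrees/s): [136.94, 136.94, 180, 180, 180, 180].

### API

Orientations are given as a 3x3 rotation matrix whose columns are the frame's x, y, z axes.
In Python, from rig import env gives the robot as it stands. The module is installed in compiled form; this text tells all that it offers.
- The arm moves only by the shell command python3 -m pendant 'ROWS' [FORCE]. ROWS is JSON, a list of rows, each a list of 3 entries, a list of its own where there are three numbers: the shift along the world's x, y, z as a fraction of full scale, then the turn about the world's z as a fraction of full scale, then the opening, from 0 (shut) to 1 (fully open). A call has 1 to 12 rows; each row shifts and turns the commanded pose from where the row before left it; what a row does not reach is not made up. Full scale, the value 1, is 30 mm for a shift and 5 degrees for a turn. A row lasts 1/12 s, in which the tool goes at most 41.7 mm and 7.16 degrees, less where a joint would pass 70% of its speed; a pose out of reach is approached as far as the arm can. A call with a number of a shift or a turn outside -1 to 1 is refused whole. A call with a gripper value outside its range is refused whole. The fingers move at their own pace and stop on an object; FORCE is the grip in N (left out, the last holds). Time passes only in rows, so rows that do not move let the fingers close. It gives the time, the measured TCP pose, the force and the opening at its end, in the units of the state.
- env.observe(): the state, without advancing time (a new reading comes with each control period).
- env.get_image(name): name is "scene" or "top" or "wrist"; returns (picture, depth): 480x640x3 uint8, red, green, blue; 480x640 float32, m along the optical axis (not along the pixel's ray), 0 where there is no reading.
- env.camera_model(name): a dict with "camera_matrix" (3x3 intrinsics, pixels), "R" (3x3) and "t" (3): a world point X has camera coordinates R X + t; the wrist camera has in their place "tool_from_camera" (4x4, takes a point from camera to tool coordinates, whose origin is the TCP and whose axes are the tool frame's). Camera axes: x right, y down, z forward; pixel columns grow to the right and rows downward; lengths in m; the calibration is good to about 2 mm. A picture is of the moment at which its call begins: read the wrist's pose just before it. camera_model takes no time and is no camera call.
- env.close_job(): hands the job in, once; it reports no verdict.
The state is a dict: "time_s": time; "q": joint angles; "qvel": joint speeds; "joint_efforts": joint torques, N m; "position": TCP position; "tool_rot": TCP orientation; "ft_force": force on the tool from outside, world axes, zero at the start; "wrist_torque": the same for the moment, N m; "grip_width": finger opening in m.
Only numpy, scipy, OpenCV 4.12 (cv2) and the standard library are available. Lean on these libraries where they do the work, as an engineer would, in place of code of your own. Each camera call takes 0.05 s, during which the arm holds its last target.

### The job

Click-test the two push switches with round buttons that are screwed down in the drawer, easiest first: press the broad mushroom button, the light one, down until it clicks and let it spring back up, then do the same with the narrow plunger, which is much stiffer. Leave the square key unpressed and the stopwatch where it lies.

Things in the scene. Friction and masses are not known exactly. Their poses are not given: they have to be found in the camera images.
- broad_top (a point): Centre of the top of the broad, light button: a round cream mushroom cap, 40 mm in diameter at its rim with a flat top 26 mm across, on a black bakelite block 56 x 56 x 26 mm fixed to the sage-green drawer floor. The top is 50 mm above the drawer floor (64 mm above the bench) when up, and higher than the drawer's walls (58 mm above the bench). The point moves down with the button; z is up. Nothing near the three switches stands higher than their buttons.
- broad_key (a joint): How far the broad button is pressed straight down, in m: 0 up, clicks at 0.005, bottom stop at 0.008. A spring returns it. Force about 1.2 N to start it, 3 N at the click, 4 N at the bottom.
- narrow_top (a point): Centre of the flat top of the narrow, stiff button: a cream round plunger 20 mm in diameter, standing 30 mm out of the same kind of black block (56 x 56 x 26 mm). The top is 56 mm above the drawer floor (70 mm above the bench) when up, and moves down with the button; z is up.
- narrow_key (a joint): How far the narrow plunger is pressed straight down, in m: 0 up, clicks at 0.005, bottom stop at 0.008. A spring returns it. Force about 3 N to start it, 7 N at the click, 9.4 N at the bottom.
- square_top (a point): Centre of the flat top of the square cream key, 34 x 34 mm, on the same kind of black block; its top is 50 mm above the drawer floor. Not to be pressed. The three switches stand in any order, at least 110 mm apart centre to centre.
- square_key (a joint): How far the square key is pressed straight down, in m: 0 up, bottom stop at 0.008; middling spring, 2 N to start it, 6 N at the bottom.
- stopwatch_mid (a point): Centre of the loose black bakelite stopwatch, 54 mm in diameter and 18 mm thick, lying face up on the drawer floor behind the switches (further from the robot); 9 mm above the drawer floor. Its crown points along its own x axis.

How it is judged:
By the outcome, as a careful person would: the job done as asked, in the order asked, and still so for the second after the job is handed in, with the robot touching nothing.
It also fails if it takes over 32 s, if anything falls off the work surface, if the arm or the gripper's body presses on something with over 40 N, if the wrist force passes 120 N, or if a joint passes its speed limit or range.

## Working session

There is one attempt and no reset: what is moved stays moved. The work goes in short steps, Python scripts to look and compute and a shell command to move; the robot and the scene stay as the last step left them, time stands still between calls to the robot, and variables do not carry over. Pictures are saved under pics/ and viewed, and the job is handed in when it is done.

```bash
mkdir -p pics; python3 - <<'E'
from rig import env
import cv2,numpy as np
s=env.observe();print(s['time_s'],s['position'],s['tool_rot'],s['ft_force'],s['grip_width'])
for n in['top','scene']:
    p,d=env.get_image(n);cv2.imwrite(f'pics/{n}1.png',p[:,:,::-1]);np.savez(f'{n}1.npz',p=p,d=d)
    print(env.camera_model(n))
E
```

```text
0.0 [ 0.18224626 -0.51860012  0.23068082] [[-9.43488751e-01 -1.55688459e-04  3.31404515e-01]
 [-3.31404350e-01  1.54669394e-03 -9.43487554e-01]
 [-3.65691231e-04 -9.99998792e-01 -1.51088416e-03]] [-0.06518078 -0.00457285  0.0448894 ] 0.08536322460452742
{'camera_matrix': array([[493.1079025 ,   0.        , 318.99184352],
       [  0.        , 493.1079025 , 255.39449419],
       [  0.        ,   0.        ,   1.        ]]), 'R': array([[-1.87264843e-03, -9.99899923e-01,  1.40227266e-02],
       [-9.90657652e-01, -5.71641643e-05, -1.36372332e-01],
       [ 1.36359486e-01, -1.41470989e-02, -9.90558403e-01]]), 't': array([0.01334663, 0.62496155, 0.8460749 ])}
{'camera_matrix': array([[563.72662538,   0.        , 323.97895946],
       [  0.        , 563.72662538, 243.69606046],
       [  0.        ,   0.        ,   1.        ]]), 'R': array([[ 0.59157378,  0.80602323,  0.01915764],
       [ 0.59564537, -0.42090814, -0.68413663],
       [-0.54336641,  0.41612846, -0.72910222]]), 't': array([-0.3929561 , -0.28289189,  1.29370451])}
```

View pics/top1.png

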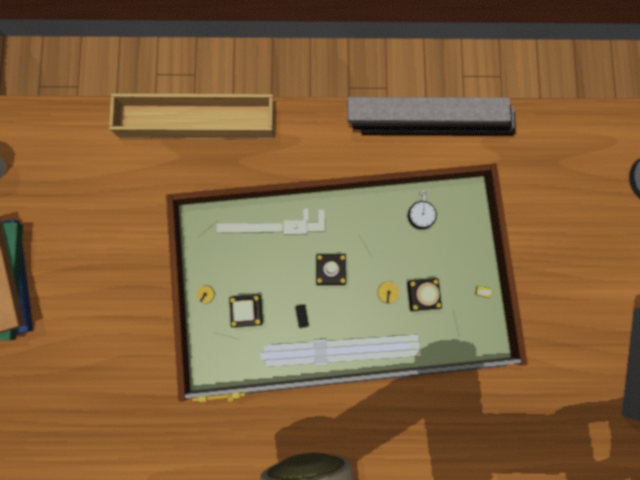

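View pics/scene1.png

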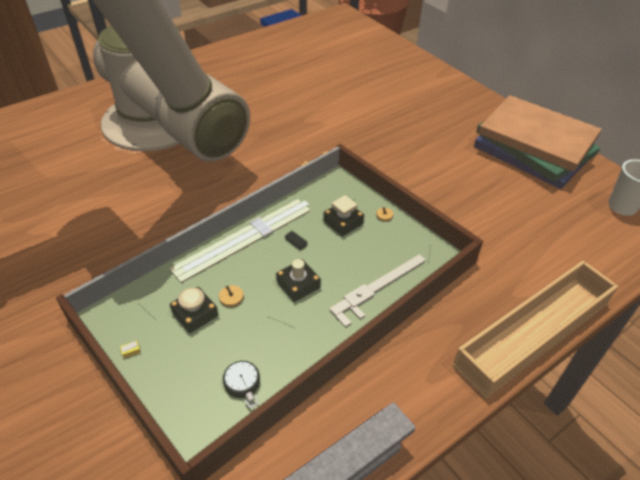

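The top view shows the square key at about (244,310), the narrow plunger at (331,269), the broad mushroom at (428,294) and the stopwatch at (423,214). Next I turn these into positions.

```bash
cat > h.py <<'E'
import numpy as np,cv2
from rig import env
def ray_z(cm,uv,z):
    K,R,t=cm['camera_matrix'],cm['R'],cm['t']
    d=R.T@np.linalg.inv(K)@np.array([*uv,1.]);c=-R.T@t
    return c+d*(z-c[2])/d[2]
def cloud(cm,d):
    v,u=np.mgrid[:480,:640];K=cm['camera_matrix']
    P=np.stack([(u-K[0,2])/K[0,0]*d,(v-K[1,2])/K[1,1]*d,d],-1)
    return (P-cm['t'])@cm['R']
E
python3 - <<'E'
from h import *
for n,seeds in [('top',dict(sq=(244,310),nar=(331,268),br=(428,294),sw=(423,214))),('scene',dict(sq=(345,206),nar=(298,266),br=(192,298),sw=(241,377)))]:
    f=np.load(n+'1.npz');cm=env.camera_model(n);W=cloud(cm,f['d'])
    for k,(u,v) in seeds.items():
        z={'sq':.064,'nar':.070,'br':.064,'sw':.032}[k]
        w=W[v-20:v+21,u-20:u+21].reshape(-1,3)
        if k=='sw': m=(w[:,2]>.026)
        else: m=w[:,2]>z-.006
        b=w[m]
        print(n,k,'seed',ray_z(cm,(u,v),z).round(4),'d',W[v,u].round(4),'cl',m.sum(),b.mean(0).round(4) if len(b) else 0,((b.min(0)+b.max(0))/2).round(4) if len(b) else 0)
    im=cv2.resize(f['p'][240:330,220:460] if n=='top' else f['p'][180:330,150:390],None,fx=3.3,fy=3.3,interpolation=2)
    cv2.imwrite(f'pics/{n}z.png',im[:,:,::-1])
E
```

```text
top sq seed [0.5267 0.1429 0.064 ] d [0.5268 0.1432 0.062 ] cl 394 [0.5262 0.1448 0.0684] [0.5239 0.0939 0.4906]
top nar seed [ 0.5991 -0.0077  0.07  ] d [ 0.5993 -0.0078  0.0681] cl 111 [ 0.5922 -0.0045  0.1469] [0.5568 0.0044 0.4949]
top br seed [ 0.554  -0.1771  0.064 ] d [ 0.5541 -0.1775  0.0623] cl 389 [ 0.5539 -0.1722  0.0781] [ 0.5387 -0.0852  0.4906]
top sw seed [ 0.7038 -0.1801  0.032 ] d [ 0.7027 -0.179   0.0369] cl 668 [ 0.7009 -0.1743  0.0444] [ 0.6236 -0.0896  0.4746]
scene sq seed [0.5341 0.141  0.064 ] d [0.532  0.1428 0.0614] cl 298 [0.5382 0.1338 0.0751] [ 0.8065 -0.09    0.4077]
scene nar seed [ 0.6073 -0.0118  0.07  ] d [ 0.6084 -0.0125  0.0715] cl 123 [ 0.6354 -0.0321  0.1142] [ 0.848  -0.1702  0.4108]
scene br seed [ 0.5624 -0.1786  0.064 ] d [ 0.5632 -0.1789  0.065 ] cl 412 [ 0.564  -0.1812  0.0696] [ 0.8204 -0.25    0.4077]
scene sw seed [ 0.7066 -0.18    0.032 ] d [ 0.7078 -0.1805  0.0341] cl 1046 [ 0.7095 -0.1821  0.036 ] [ 0.8904 -0.2472  0.3917]
```

```bash
ls pics
```

```text
scene1.png
scenez.png
top1.png
topz.png
```

```bash
python3 - <<'E'
from h import *
for n,seeds in [('top',dict(sq=(244,310),nar=(331,268),br=(428,294))),('scene',dict(sq=(345,206),nar=(298,266),br=(192,298)))]:
    f=np.load(n+'1.npz');cm=env.camera_model(n);W=cloud(cm,f['d'])
    for k,(u,v) in seeds.items():
        z={'sq':.064,'nar':.070,'br':.064}[k]
        w=W[v-20:v+21,u-20:u+21].reshape(-1,3)
        m=abs(w[:,2]-z)<.006; b=w[m]; lo,hi=np.percentile(b,[3,97],axis=0)
        print(n,k,m.sum(),np.median(b,0).round(4),((lo+hi)/2).round(4),(hi-lo).round(4))
E
```

```text
top sq 392 [0.5267 0.1454 0.064 ] [0.5265 0.1455 0.064 ] [0.0314 0.0323 0.0058]
top nar 101 [ 0.6008 -0.0077  0.0701] [ 0.601  -0.0077  0.0701] [0.0173 0.0174 0.0047]
top br 382 [ 0.5543 -0.1756  0.0626] [ 0.5551 -0.1762  0.0624] [0.0333 0.0335 0.0075]
scene sq 293 [0.5297 0.1422 0.0637] [0.5274 0.1428 0.0623] [0.0326 0.0329 0.0073]
scene nar 115 [ 0.6032 -0.011   0.0698] [ 0.6022 -0.0104  0.0688] [0.0168 0.0171 0.0072]
scene br 408 [ 0.5591 -0.1799  0.0632] [ 0.5575 -0.1792  0.0624] [0.0323 0.0335 0.0074]
```

View pics/topz.png

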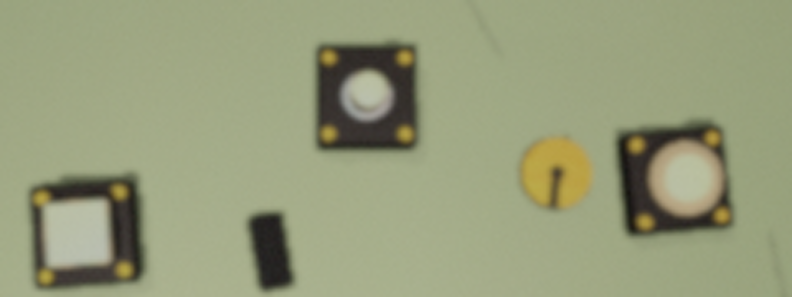

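View pics/scenez.png

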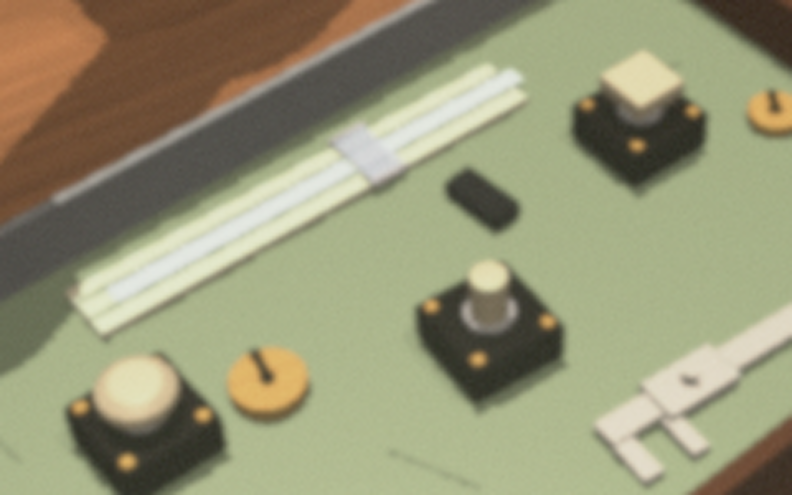

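The cameras agree to about 3 mm: broad at about (0.556, -0.177) and narrow at about (0.602, -0.009). I shut the fingers and move over the broad button.

```bash
python3 -m pendant '[[[0.7,0.63,0],0,0],[[0.7,0.63,0],0,0],[[0.7,0.63,0],0,0],[[0.7,0.63,0],0,0],[[0.7,0.63,0],0,0],[[0.7,0.63,0],0,0],[[0.7,0.63,0],0,0],[[0.7,0.63,0],0,0],[[0.7,0.63,0],0,0],[[0.7,0.63,0],0,0],[[0.7,0.63,0],0,0],[[0.7,0.63,0],0,0]]' 20
```

```text
time_s: 1.1
position: [0.4351, -0.2909, 0.2311]
tool_rot: [[-0.943, -0.0, 0.331], [-0.331, 0.0, -0.943], [0.0, -1.0, -0.001]]
ft_force: [-0.5, -0.7, -0.5]
grip_width: -0.0003
```

```bash
python3 -m pendant '[[[0.68,0.63,-0.5],0,0],[[0.68,0.63,-0.5],0,0],[[0.68,0.63,-0.5],0,0],[[0.68,0.63,-0.5],0,0],[[0.68,0.63,-0.5],0,0],[[0.6,0.6,-0.5],0,0],[[0,0,0],0,0],[[0,0,0],0,0],[[0,0,0],0,0]]'
```

```text
time_s: 1.85
position: [0.5541, -0.18, 0.1415]
tool_rot: [[-0.943, -0.0, 0.331], [-0.331, -0.0, -0.943], [0.0, -1.0, 0.0]]
ft_force: [0.2, 0.3, 0.2]
grip_width: -0.0
```

```bash
python3 -m pendant '[[[0.06,0.08,-0.5],0,0],[[0,0,-0.5],0,0],[[0,0,0],0,0],[[0,0,0],0,0],[[0,0,0],0,0]]'
python3 - <<'E'
from h import *
s=env.observe();p,d=env.get_image('wrist');cm=env.camera_model('wrist');cv2.imwrite('pics/w1.png',p[:,:,::-1])
K=cm['camera_matrix'];T=cm['tool_from_camera'];print(K,T)
v,u=np.mgrid[:480,:640]
P=np.stack([(u-K[0,2])/K[0,0]*d,(v-K[1,2])/K[1,1]*d,d],-1)
W=(P@T[:3,:3].T+T[:3,3])@np.array(s['tool_rot']).T+s['position']
print(s['position'],s['ft_force'])
np.savez('w1.npz',p=p,W=W)
m=(d>0)&(abs(W[...,2]-.0635)<.002)&(np.hypot(W[...,0]-.556,W[...,1]+.1775)<.03)
b=W[m];print(len(b));lo,hi=np.percentile(b,[1,99],axis=0);print(np.median(b,0),(lo+hi)/2,hi-lo)
E
```

```text
time_s: 2.27
position: [0.5562, -0.1781, 0.1126]
tool_rot: [[-0.944, 0.001, 0.331], [-0.331, -0.001, -0.944], [-0.001, -1.0, 0.001]]
ft_force: [0.9, -0.3, 0.6]
grip_width: 0.0
[[351.89643561   0.         317.46846666]
 [  0.         351.89643561 244.68181347]
 [  0.           0.           1.        ]] [[ 2.97818333e-04  9.47311657e-01  3.20313185e-01 -8.12011344e-02]
 [-6.73796145e-04 -3.20312936e-01  9.47311548e-01 -1.42784778e-01]
 [ 9.99999729e-01 -4.97952535e-04  5.42899878e-04 -3.60901519e-04]
 [ 0.00000000e+00  0.00000000e+00  0.00000000e+00  1.00000000e+00]]
[ 0.55617281 -0.1780596   0.11256702] [ 0.89356162 -0.28982606  0.57445286]
2233
[ 0.55609766 -0.1777094   0.06382145] [ 0.55532842 -0.17791224  0.06342713] [0.03140847 0.03159315 0.00372899]
```

View pics/w1.png

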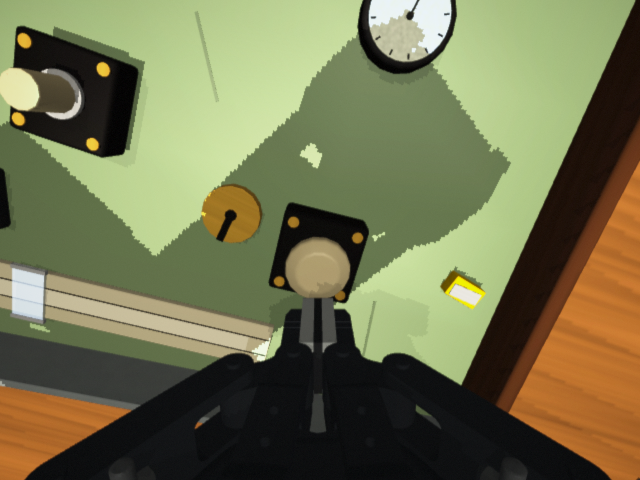

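The wrist view shows the mushroom cap at about (318,266), right under the fingertips, and its depth cloud agrees within 1 mm. I descend to just above it.

```bash
python3 -m pendant '[[[0,0,-0.5],0,0],[[0,0,-0.5],0,0],[[0,0,-0.4],0,0],[[0,0,0],0,0],[[0,0,0],0,0],[[0,0,0],0,0]]'; python3 -m pendant '[[[0,0,-0.1],0,0],[[0,0,-0.1],0,0],[[0,0,0],0,0],[[0,0,0],0,0],[[0,0,0],0,0]]'; python3 -m pendant '[[[0,0,-0.1],0,0],[[0,0,0],0,0],[[0,0,0],0,0],[[0,0,0],0,0]]'
```

```text
time_s: 2.82
position: [0.5566, -0.1776, 0.0706]
tool_rot: [[-0.944, 0.002, 0.331], [-0.331, -0.001, -0.944], [-0.001, -1.0, 0.002]]
ft_force: [-1.1, 0.5, 0.0]
grip_width: -0.0001
time_s: 3.23
position: [0.5562, -0.1773, 0.0636]
tool_rot: [[-0.943, 0.0, 0.331], [-0.331, -0.0, -0.943], [-0.0, -1.0, 0.0]]
ft_force: [-0.2, -0.8, 0.3]
grip_width: -0.0004
time_s: 3.57
position: [0.5562, -0.1773, 0.0604]
tool_rot: [[-0.943, 0.0, 0.331], [-0.331, -0.0, -0.943], [-0.0, -1.0, 0.0]]
ft_force: [0.5, -0.3, 2.5]
grip_width: 0.0003
```

```bash
python3 -m pendant '[[[0,0,-0.05],0,0],[[0,0,-0.05],0,0],[[0,0,0],0,0],[[0,0,0],0,0],[[0,0,0],0,0]]'; python3 -m pendant '[[[0,0,0],0,0]]'
```

```text
time_s: 3.98
position: [0.5562, -0.1773, 0.0574]
tool_rot: [[-0.943, 0.0, 0.331], [-0.331, -0.0, -0.943], [-0.0, -1.0, 0.0]]
ft_force: [1.2, -0.1, 4.4]
grip_width: 0.0002
time_s: 4.07
position: [0.5562, -0.1773, 0.0575]
tool_rot: [[-0.943, 0.0, 0.331], [-0.331, -0.0, -0.943], [-0.0, -1.0, 0.0]]
ft_force: [1.0, -0.8, 3.2]
grip_width: 0.0001
```

I make sure of the click by going to the bottom stop gently.

```bash
python3 -m pendant '[[[0,0,-0.04],0,0],[[0,0,0],0,0],[[0,0,0],0,0],[[0,0,0],0,0]]';python3 -m pendant '[[[0,0,-0.04],0,0],[[0,0,0],0,0],[[0,0,0],0,0],[[0,0,0],0,0]]'
```

```text
time_s: 4.4
position: [0.5562, -0.1773, 0.0562]
tool_rot: [[-0.943, 0.0, 0.331], [-0.331, -0.0, -0.943], [-0.0, -1.0, 0.0]]
ft_force: [1.3, -0.7, 3.7]
grip_width: 0.0
time_s: 4.73
position: [0.5563, -0.1773, 0.0559]
tool_rot: [[-0.943, 0.001, 0.331], [-0.331, -0.001, -0.943], [-0.001, -1.0, 0.001]]
ft_force: [-1.0, 0.0, 11.3]
grip_width: 0.0001
```

The force jumped at z = 0.056, so that is the bottom stop and the button has clicked. I lift off slowly at first and check that it has sprung back.

```bash
python3 -m pendant '[[[0,0,0.1],0,0],[[0,0,0.2],0,0],[[0,0,0.4],0,0],[[0,0,0.6],0,0],[[0,0,0.6],0,0],[[0,0,0],0,0],[[0,0,0],0,0],[[0,0,0],0,0]]'
cat >> h.py <<'E'
def wrist(name):
    s=env.observe();p,d=env.get_image('wrist');cm=env.camera_model('wrist');cv2.imwrite(f'pics/{name}.png',p[:,:,::-1])
    K=cm['camera_matrix'];T=cm['tool_from_camera'];v,u=np.mgrid[:480,:640]
    P=np.stack([(u-K[0,2])/K[0,0]*d,(v-K[1,2])/K[1,1]*d,d],-1)
    W=(P@T[:3,:3].T+T[:3,3])@np.array(s['tool_rot']).T+s['position'];W[d<=0]=np.nan
    print(s['time_s'],s['position'],s['ft_force']);return W
def near(W,x,y,r,z0,z1):
    m=(np.hypot(W[...,0]-x,W[...,1]-y)<r)&(W[...,2]>z0)&(W[...,2]<z1);b=W[m]
    lo,hi=np.percentile(b,[1,99],axis=0);print(len(b),'med',np.median(b,0).round(4),'mid',((lo+hi)/2).round(4),(hi-lo).round(4),'zmax',hi[2])
E
python3 - <<'E'
from h import *
W=wrist('w2');near(W,.556,-.1775,.012,.05,.072)
E
python3 -m pendant '[[[0.17,0.62,0],0,0],[[0.17,0.62,0],0,0],[[0.17,0.62,0],0,0],[[0.17,0.62,0],0,0],[[0.17,0.62,0],0,0],[[0.17,0.62,0],0,0],[[0.17,0.62,0],0,0],[[0.17,0.62,0],0,0],[[0.17,0.62,0],0,0],[[0,0,0],0,0],[[0,0,0],0,0],[[0,0,0],0,0]]'
python3 - <<'E'
from h import *
W=wrist('w3');near(W,.602,-.009,.016,.0675,.073)
E
```

```text
time_s: 5.4
position: [0.5554, -0.1768, 0.1109]
tool_rot: [[-0.943, -0.002, 0.331], [-0.331, 0.001, -0.943], [0.002, -1.0, -0.002]]
ft_force: [0.1, -0.0, -0.5]
grip_width: 0.0
5.4 [ 0.55536349 -0.17677745  0.11086836] [ 0.11868387 -0.00608274 -0.53571162]
1235 med [ 0.5563 -0.1774  0.0642] mid [ 0.556  -0.1775  0.0643] [0.0226 0.0223 0.0028] zmax 0.06566947406651706
time_s: 6.45
position: [0.6015, -0.0103, 0.1112]
tool_rot: [[-0.944, -0.002, 0.331], [-0.331, 0.0, -0.944], [0.001, -1.0, -0.001]]
ft_force: [-0.2, 0.5, 0.2]
grip_width: 0.0002
6.45 [ 0.60152585 -0.01031255  0.11117401] [-0.18572565  0.48515163  0.24011819]
869 med [ 0.6017 -0.0085  0.0702] mid [ 0.6014 -0.0086  0.0699] [0.0182 0.0182 0.0034] zmax 0.07157938401756912
```

View pics/w3.png

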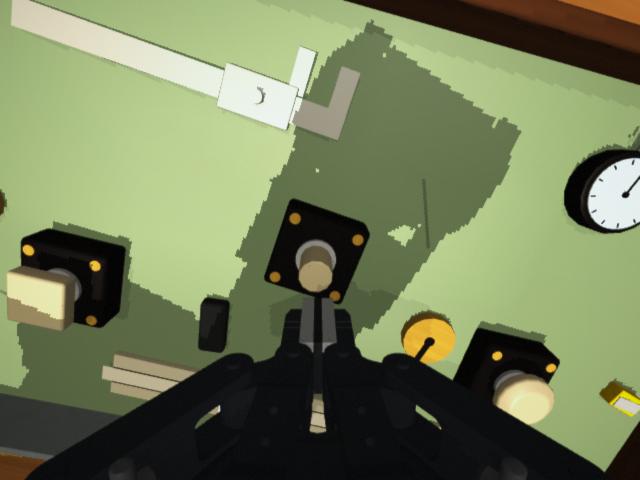

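The broad button is back up at z = 0.064. The narrow plunger shows at about (315,275), at (0.6015, -0.0086). I shift 1.5 mm in y and press.

```bash
python3 -m pendant '[[[0,0.06,-0.4],0,0],[[0,0,-0.5],0,0],[[0,0,-0.3],0,0],[[0,0,0],0,0],[[0,0,0],0,0],[[0,0,0],0,0]]'; python3 -m pendant '[[[0,0,-0.1],0,0],[[0,0,-0.1],0,0],[[0,0,0],0,0],[[0,0,0],0,0],[[0,0,0],0,0]]'; python3 -m pendant '[[[0,0,-0.07],0,0],[[0,0,-0.06],0,0],[[0,0,0],0,0],[[0,0,0],0,0],[[0,0,0],0,0]]'
```

```text
time_s: 7.0
position: [0.6023, -0.0084, 0.0766]
tool_rot: [[-0.944, 0.001, 0.331], [-0.331, -0.0, -0.944], [-0.001, -1.0, 0.001]]
ft_force: [-0.0, 0.0, 0.2]
grip_width: 0.0004
time_s: 7.42
position: [0.6021, -0.008, 0.0701]
tool_rot: [[-0.943, 0.0, 0.331], [-0.331, -0.0, -0.943], [-0.0, -1.0, 0.0]]
ft_force: [0.3, 0.4, 0.9]
grip_width: 0.0003
time_s: 7.83
position: [0.6021, -0.008, 0.0664]
tool_rot: [[-0.943, 0.001, 0.331], [-0.331, -0.0, -0.943], [-0.001, -1.0, 0.0]]
ft_force: [-1.7, -0.2, 6.1]
grip_width: 0.0001
```

```bash
python3 -m pendant '[[[0,0,-0.06],0,0],[[0,0,-0.06],0,0],[[0,0,0],0,0],[[0,0,0],0,0],[[0,0,0],0,0]]'; python3 -m pendant '[[[0,0,-0.05],0,0],[[0,0,0],0,0],[[0,0,0],0,0],[[0,0,0],0,0]]'
```

```text
time_s: 8.25
position: [0.6022, -0.008, 0.0631]
tool_rot: [[-0.943, 0.001, 0.331], [-0.331, -0.0, -0.943], [-0.001, -1.0, 0.001]]
ft_force: [-2.2, -0.2, 7.6]
grip_width: -0.0002
time_s: 8.58
position: [0.6022, -0.008, 0.062]
tool_rot: [[-0.943, 0.001, 0.331], [-0.331, -0.0, -0.943], [-0.001, -1.0, 0.001]]
ft_force: [-2.7, 0.1, 11.4]
grip_width: -0.0003
```

It is at the bottom stop (8 mm, 11.4 N, above 9.4 N). I release and check.

```bash
python3 -m pendant '[[[0,0,0.1],0,0],[[0,0,0.2],0,0],[[0,0,0.4],0,0],[[0,0,0.6],0,0],[[0,0,0.6],0,0],[[0,0,0],0,0],[[0,0,0],0,0],[[0,0,0],0,0]]'
python3 - <<'E'
from h import *
W=wrist('w4');near(W,.602,-.009,.008,.055,.075);near(W,.556,-.1775,.012,.05,.072);near(W,.527,.144,.012,.05,.072)
p,d=env.get_image('top');cv2.imwrite('pics/top2.png',p[:,:,::-1])
a=np.load('top1.npz')['p'];print(cv2.absdiff(a,p)[195:235,405:440].mean())
E
python3 -m pendant '[[[0,0,0.8],0,0],[[0,0,0.8],0,0],[[0,0,0.8],0,0],[[0,0,0],0,0],[[0,0,0],0,0],[[0,0,0],0,0]]'
```

```text
time_s: 9.25
position: [0.6014, -0.0079, 0.1168]
tool_rot: [[-0.943, -0.002, 0.331], [-0.331, 0.0, -0.944], [0.002, -1.0, -0.001]]
ft_force: [-0.3, 0.2, -1.2]
grip_width: 0.0002
9.25 [ 0.60140462 -0.00785854  0.11677098] [-0.3091929   0.22487669 -1.1610717 ]
546 med [ 0.602  -0.009   0.0702] mid [ 0.602  -0.0089  0.0702] [0.015  0.0148 0.0028] zmax 0.07154760367649526
782 med [ 0.5564 -0.1773  0.0644] mid [ 0.5561 -0.1773  0.0644] [0.0226 0.022  0.0026] zmax 0.06568945566202002
1047 med [0.5273 0.1441 0.0642] mid [0.5272 0.144  0.0641] [0.0224 0.0219 0.0027] zmax 0.06549428556637074
4.232142857142857
time_s: 9.85
position: [0.6015, -0.0079, 0.1885]
tool_rot: [[-0.943, -0.002, 0.331], [-0.331, 0.0, -0.943], [0.002, -1.0, -0.001]]
ft_force: [0.2, -0.3, -0.4]
grip_width: -0.0
```

View pics/w4.png

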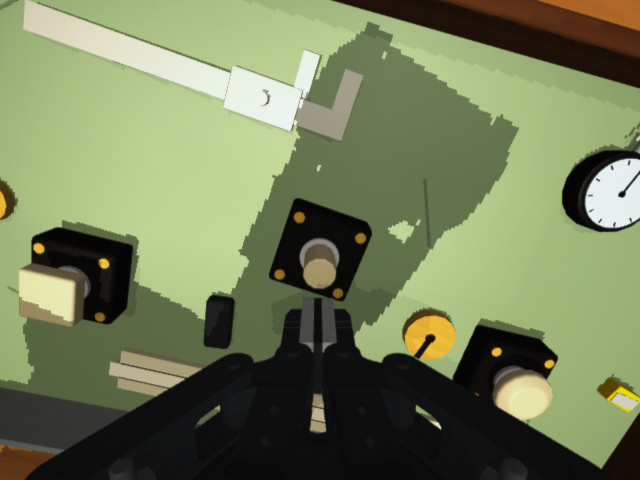

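The picture shows all three buttons up: plunger at (319,272), mushroom at (522,393), square key at (50,295). The stopwatch is untouched at (610,190). I hand in.

```bash
python3 -c "
from rig import env
print(env.close_job())"
```

```text
the job is handed in; nothing more can be done
None
```

I click-tested both round buttons in the order asked, broad mushroom first and then narrow plunger, and handed the job in at about 10 s.

| Button | Pressed to | Highest force read | Top after release |
|---|---|---|---|
| Broad mushroom | bottom stop, about 8 mm (click at 5 mm) | 11.3 N | z = 0.064 |
| Narrow plunger | bottom stop, about 8 mm (click at 5 mm) | 11.4 N | z = 0.070 |

The last wrist-camera check showed both round buttons back at full height. The square key was at its up height too (z = 0.064), and I never went near it.

The arm never came near the stopwatch, and it looked in place in the last wrist picture. The pixel difference there against the first top picture was small (4 out of 255), but I did not measure its position exactly.

The tool was 0.12 m above the buttons and touching nothing at hand-in. The clicks are inferred from depth and force, because the interface reports no click signal. No check failed. The only disagreement was about 3 mm between the top and scene cameras, which the wrist camera settled to about 1 mm.

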